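# Seat the fuse jar's lid, then bring the jar round to the front and hold it there

### The arm

A 6-joint arm with a two-finger parallel gripper is mounted at the origin on the work surface. World frame = base frame: x ahead of the robot, y to its left, z up, the work surface at z = 0. Lengths are in m, angles in rad, forces in N, time in s.
With the tool pointing down it reaches from about 0.25 to 0.8 m from the base axis. Payload 8.5 kg.
Tool frame: the origin (TCP) lies at the very end of the fingers, on their centre line; the grasp point (between the pads) lies 19 mm behind it; z points along the fingers, y is the direction in which the jaws open and shut (so a half turn about z gives the same grasp; the last joint's range is limited). The gripper opens to 85 mm and grips with 20 to 120 N. Pads are 22 mm wide; open, the fingers measure 114 mm over their backs; the gripper's body (76 mm by 85 mm) begins 54 mm behind the grasp point. The pads swing forward as they close: fully open they stand 13 mm farther back than shut.
Start: joints at [-1.136, 0.238, -0.013, 1.319, 0, 1.571], TCP at [0.221, -0.476, 0.231] pointing down, gripper open.
Joint ranges: [-2.66, 2.66], [-1.03, 1.9], [-1.14, 1.46], [-1.82, 2.27], [-1.45, 1.34], [-3.14, 3.14]. Speed limits (rad/s): [2.22, 2.22, 2.79, 3.14, 3.14, 3.14].

### API

Orientations are given as a unit quaternion [x, y, z, w].
In Python, from workcell import ctrl, grab_frame, job gives the robot as it stands.
- The arm moves only by the tool step_arm, never from a script. Its arguments are lists of equal length, an entry for each row: "delta_rot": the turn, a rotation vector about the tool's x, y, z in degrees, a list of three; "dp": the shift along the tool's x, y, z in mm, a list of three; "fingers": the finger opening in mm, from 0 to 85.4. In form: {"delta_rot": [[rx, ry, rz], ...], "dp": [[dx, dy, dz], ...], "fingers": [fingers, ...]}. A call has 1 to 5 rows; each row is the pose to reach, as a shift and turn from the pose commanded when the call began, along the tool's axes at that moment; what a row does not reach only later rows make up. A row lasts 1/10 s, in which the tool goes at most 50 mm and 8.59 degrees, less where a joint would pass 70% of its speed; a pose out of reach is approached as far as the arm can. A call with a gripper value outside its range is refused whole. The fingers move at their own pace and stop on an object; "newtons" is the grip in N (left out, the last holds). Time passes only in rows, so rows that repeat a pose let the fingers close. It gives the time, the measured TCP pose, the force and the opening at its end, in the units of the state.
- ctrl.read_state(): the state, without advancing time (a new reading comes with each control period).
- grab_frame(name): name is "scene" or "top"; returns a dict with "pixels" (384x512x3 uint8, blue, green, red), "intrinsics" (3x3 intrinsics, pixels), "k1" (the pictures are not rectified: a ray, as slopes to the right and down, at radius r is drawn at 1 + k1 r^2 times it, then the intrinsics apply), "extrinsics" (4x4, takes a point from camera to world coordinates). Camera axes: x right, y up, looking along -z (the intrinsics and any distortion apply to the point x, -y, -z); pixel columns grow to the right and rows downward; lengths in m; the calibration is good to about 2 mm. A picture is of the moment at which its call begins. There is no depth.
- job.hand_in(): hands the job in, once; it reports no verdict.
The state is a dict: "clock": time; "q": joint angles; "dq": joint speeds; "tau": joint torques, N m; "eef_pos": TCP position; "eef_rot": TCP orientation; "wrist_force": force on the tool from outside, world axes, zero at the start; "torque": the same for the moment, N m; "width": finger opening in m.
Only numpy, scipy, OpenCV 4.12 (cv2) and the standard library are available. Lean on these libraries where they do the work, as an engineer would, in place of code of your own. Each camera call takes 0.05 s, during which the arm holds its last target. There are 200 camera calls.

### The job

On the shelf stands a spring-return carousel with four clear spares jars; one jar, the only one with a round knob on its lid, has its lid standing proud. First press that lid fully home, and only then turn the carousel clockwise (seen from above) until that jar faces the front, squarely in line with the pointer on the stand, with its lid still home. The carousel springs back when let go, so finish while still holding it steady there with the gripper; leave the other things on the shelf where they are.

Things in the scene. Friction and masses are not known exactly. Their poses are not given: they have to be found in the camera images.
- stand: fixed grey round stand, 256 mm across, 14 mm high. Origin: centre of its underside, on the carousel's turning axis. Its -x axis points to its front (roughly to the robot), where a 36 mm wide black tongue reaches 180 mm from the axis and carries the pointer: a steel rib 44 x 12 mm, top 40 mm above the shelf, 133 to 177 mm from the axis.
- front_point (a point): fixed point of the stand, 80 mm from the turning axis straight towards the pointer, 141 mm above the shelf: the place of the knob's top centre when the marked jar faces the front with its lid home.
- turntable: black disc, 236 mm across, top 32 mm above the shelf, with four 60 mm jars 80 mm from its axis, 90 deg apart; three have flat lids, tops at 106 mm. Origin on the axis, 22 mm up; -x points to the marked jar. A spring parks it at a stop; it turns only clockwise from there, up to 2.8 rad (2 to 4 N at the knob), and springs back. The marked jar starts 0.9 to 2.1 rad short of the front, on the robot's right.
- knob_top (a point): centre of the top of the knob on the marked jar's lid, 80 mm from the turning axis. The knob is a plain upright white cylinder, 24 mm diameter, 35 mm tall, fixed on the lid (65 mm across, 14 mm thick). Its top is 149 mm above the shelf with the lid proud, 141 mm with it home. No other jar has a knob.
- lid (a joint): how far the marked jar's lid is pressed down, m: 0 as found (8 mm proud), 0.008 fully home against a hard stop. It slides straight down against about 7 N of friction and stays where it is left; a pull of more than 7 N lifts it again.
- breaker: bystander, loose: black plastic breaker spare, 70 x 18 x 82 mm, standing. Origin: centre of its underside.
- tray1: bystander, loose: lower of two stacked open clear plastic trays, 130 x 90 x 30 mm. Origin: centre of its underside.
- tray2: bystander, loose: upper of the two stacked trays, same size, standing on the lower. Origin: centre of its underside.
- mug: bystander, loose: empty white ceramic mug, 80 mm across, 90 mm high. Origin: centre of its underside.
- torch: bystander, loose: red press-button torch lying along its x, about 130 x 36 x 36 mm. Origin: on the underside, 50 mm from its tail end.
- door_stop: bystander, loose: low round steel door stop with a rubber band, 52 mm across, 30 mm high. Origin: centre of its underside.
- driver: bystander, loose: screwdriver lying along its x, handle to its -x. Origin: its underside, near the middle.

How it is judged:
By the outcome, as a careful person would: the job done as asked, in the order asked, and still so for the second after the job is handed in, while the arm keeps its last pose, push and grip.
It also fails if it takes over 43 s, if anything falls off the work surface, if the arm or the gripper's body presses on something with over 40 N, if the wrist force passes 120 N, or if a joint passes its speed limit or range.

## Working session

There is one attempt and no reset: what is moved stays moved. The work goes in short steps, Python scripts to look and compute and a tool call to move; the robot and the scene stay as the last step left them, time stands still between calls to the robot, and variables do not carry over. Pictures are saved under pics/ and viewed, about 8 in all and at most 12, crops included, and the job is handed in when it is done.

Besides the shell and the picture viewer there is one more tool, called after "Emit:" by a JSON object that holds its "op" and its "data", one argument or row to a line. step_arm: Moves the arm, as the interface text tells. Its arguments: {"type":"object","properties":{"delta_rot":{"type":"array","items":{"type":"array","items":{"type":"number"}}},"dp":{"type":"array","items":{"type":"array","items":{"type":"number"}}},"fingers":{"type":"array","items":{"type":"number"}},"newtons":{"type":"number"}},"required":["delta_rot","dp","fingers"]}

```bash
mkdir -p pics; ls; cat > h.py <<'E'
import numpy as np, cv2
from workcell import ctrl, grab_frame, job
def ray(f,u,v):
    K=np.array(f["intrinsics"]);k=f["k1"];T=np.array(f["extrinsics"])
    d=np.array([(u-K[0,2])/K[0,0],(v-K[1,2])/K[1,1]]);s=d.copy()
    for _ in range(30): s=d/(1+k*(s@s))
    r=T[:3,:3]@np.array([s[0],-s[1],-1]);return T[:3,3],r
def plane(f,u,v,z):
    o,r=ray(f,u,v);return o+r*(z-o[2])/r[2]
def proj(f,p):
    K=np.array(f["intrinsics"]);T=np.array(f["extrinsics"])
    c=T[:3,:3].T@(np.array(p)-T[:3,3]);s=np.array([c[0],-c[1]])/-c[2];s=s*(1+f["k1"]*(s@s))
    return K[0,0]*s[0]+K[0,2],K[1,1]*s[1]+K[1,2]
def two(f,a,g,b):
    o,r=ray(f,*a);p,s=ray(g,*b)
    t=np.linalg.lstsq(np.c_[r,-s],p-o,rcond=None)[0];A=o+t[0]*r;B=p+t[1]*s
    return (A+B)/2,np.linalg.norm(A-B)
E
python3 - <<'E'
from h import *
import pickle
fs={n:grab_frame(n) for n in("scene","top")}
pickle.dump(fs,open("f0.pkl","wb"))
for n,f in fs.items(): cv2.imwrite(f"pics/{n}0.png",f["pixels"]);print(n,np.round(f["extrinsics"],3).tolist(),f["intrinsics"],f["k1"])
print(ctrl.read_state())
E
```

```text
pics
scene [[0.167, -0.755, 0.634, 1.157], [0.986, 0.117, -0.121, -0.084], [0.017, 0.645, 0.764, 0.826], [0.0, 0.0, 0.0, 1.0]] [[387.76592926   0.         257.34015547]
 [  0.         387.76592926 191.71748083]
 [  0.           0.           1.        ]] -0.03660634340743125
top [[-0.014, 0.987, -0.16, 0.397], [-1.0, -0.014, 0.003, 0.029], [0.001, 0.16, 0.987, 1.199], [0.0, 0.0, 0.0, 1.0]] [[445.24260942   0.         257.85705762]
 [  0.         445.24260942 190.21700032]
 [  0.           0.           1.        ]] 0.0027147982537281245
{'clock': 0.1, 'q': array([-1.13601803e+00,  2.38756426e-01, -1.41796056e-02,  1.31921834e+00,
        7.02786119e-07,  1.57081482e+00]), 'dq': array([-0.00135369, -0.00029281,  0.00238406, -0.00161014, -0.00092292,
       -0.00013064]), 'tau': array([-4.49030244e-05, -5.39722610e+01,  3.46996272e+01,  1.34611505e-02,
        1.16055458e-04, -1.08534962e-05]), 'eef_pos': array([ 0.22097246, -0.47580553,  0.23071947]), 'eef_rot': array([ 9.76465657e-01,  2.15671879e-01, -1.46115232e-04, -6.63115388e-04]), 'wrist_force': array([ 0.22253594, -0.21360759,  0.46366224]), 'torque': array([ 0.00272718,  0.02527658, -0.01747574]), 'width': 0.08514329176625016}
```

View pics/scene0.png

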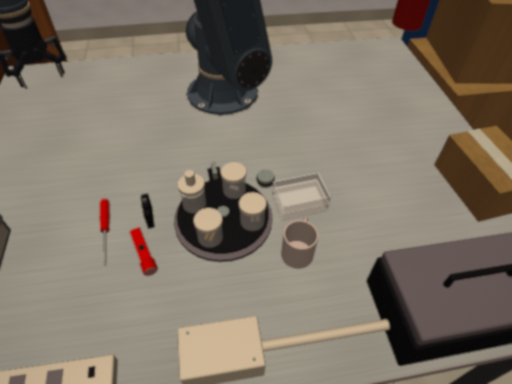

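View pics/top0.png

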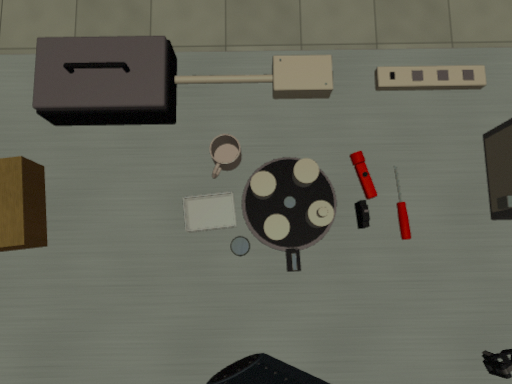

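The top view shows the carousel hub at about (290,203), the knob at (322,212) and the pointer at (293,262). The breaker is at (363,214). In the scene view the knob is at about (190,174). Next I zoom in for sub-pixel marks.

```bash
python3 - <<'E'
from h import *
import pickle
fs=pickle.load(open("f0.pkl","rb"))
a=cv2.resize(fs["top"]["pixels"][150:280,235:345],None,fx=3.6,fy=3.6,interpolation=cv2.INTER_CUBIC)
b=cv2.resize(fs["scene"]["pixels"][155:265,165:275],None,fx=3.6,fy=3.6,interpolation=cv2.INTER_CUBIC)
b=cv2.copyMakeBorder(b,0,a.shape[0]-b.shape[0],0,0,0)
cv2.imwrite("pics/c1.png",np.hstack([a,b]))
E
```

```text
(no output)
```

View pics/c1.png

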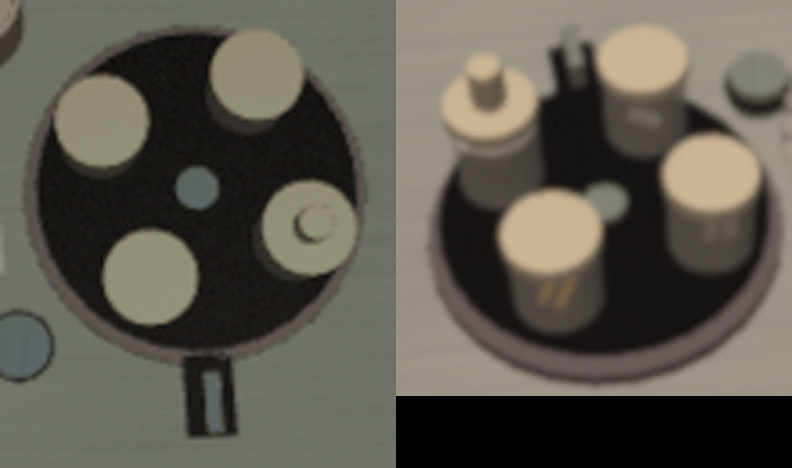

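```bash
python3 - <<'E'
from h import *
import pickle
fs=pickle.load(open("f0.pkl","rb"));t,s=fs["top"],fs["scene"]
T=lambda x,y:((x+.5)/3.6-.5+235,(y+.5)/3.6-.5+150)
S=lambda x,y:((x-396+.5)/3.6-.5+165,(y+.5)/3.6-.5+155)
P=lambda *a:print(*[np.round(x,4) for x in a])
# lids by mask
im=t["pixels"].astype(int);m=((im[...,2]-im[...,0]>12)&(im[...,2]>125)).astype(np.uint8)
m[:, :235]=0;m[:,345:]=0;m[:150]=0;m[250:]=0
n,l,st,c=cv2.connectedComponentsWithStats(m)
for i in range(1,n):
    if st[i,4]>50:
        (q,r)=cv2.minEnclosingCircle(np.argwhere(l==i)[:,::-1].astype(np.float32)); P("lid",st[i],c[i],plane(t,*q,.106),plane(t,*q,.114))
P("axis from eye",(plane(t,*T(256,75),.106)+plane(t,*T(151,277),.106))/2)
P("hub two",*two(t,T(198,188),s,S(604,202)))
P("knob two",*two(t,T(319,222),s,S(485,67)),plane(t,*T(319,222),.149),plane(s,*S(485,67),.149))
for a in [(202,128+246),(214,432),(209,374),(216,432)]: pass
P("rib",plane(t,*T(210,374),.04),plane(t,*T(216,431),.04))
P("tongue L/R",plane(t,*T(187,436),.014),plane(t,*T(236,434),.014))
E
```

```text
Traceback (most recent call last):
numpy._core._exceptions._UFuncNoLoopError: ufunc 'multiply' did not contain a loop with signature matching types (dtype('<U3'), dtype('float64')) -> None
```

```bash
python3 - <<'E'
from h import *
import pickle
fs=pickle.load(open("f0.pkl","rb"));t,s=fs["top"],fs["scene"]
T=lambda x,y:((x+.5)/3.6-.5+235,(y+.5)/3.6-.5+150)
S=lambda x,y:((x-396+.5)/3.6-.5+165,(y+.5)/3.6-.5+155)
P=lambda *a:print(*[x if isinstance(x,str) else np.round(x,4) for x in a])
im=t["pixels"].astype(int);m=((im[...,2]-im[...,0]>12)&(im[...,2]>125)).astype(np.uint8)
m[:, :235]=0;m[:,345:]=0;m[:150]=0;m[250:]=0
n,l,st,c=cv2.connectedComponentsWithStats(m)
for i in range(1,n):
    if st[i,4]>50:
        (q,r)=cv2.minEnclosingCircle(np.argwhere(l==i)[:,::-1].astype(np.float32)); P("lid",st[i],c[i],plane(t,*q,.106),plane(t,*q,.114))
P("axis from eye",(plane(t,*T(256,75),.106)+plane(t,*T(151,277),.106))/2)
P("hub two",*two(t,T(198,188),s,S(604,202)))
P("knob two",*two(t,T(319,222),s,S(485,67)),plane(t,*T(319,222),.149),plane(s,*S(485,67),.149))
P("rib eye",plane(t,*T(210,374),.04),plane(t,*T(216,431),.04))
P("tongue L/R",plane(t,*T(187,436),.014),plane(t,*T(236,434),.014),plane(t,*T(186,358),.014),plane(t,*T(232,358),.014))
# black mask: tongue minAreaRect
g=t["pixels"].max(2)
print(g[248:274,283:304])
E
```

```text
lid [294 158  25  25 489] [306.0082 169.9939] [ 0.6238 -0.0964  0.106 ] [ 0.6221 -0.0955  0.114 ]
lid [251 172  25  24 476] [262.6597 183.3067] [0.5913 0.013  0.106 ] [0.5899 0.0132 0.114 ]
lid [308 201  26  25 467] [320.6809 212.8522] [ 0.5151 -0.1286  0.106 ] [ 0.5142 -0.1275  0.114 ]
lid [264 215  25  25 501] [276.2255 226.6806] [ 0.4826 -0.0186  0.106 ] [ 0.482  -0.0182  0.114 ]
axis from eye [ 0.5525 -0.0575  0.106 ]
hub two [ 0.5525 -0.0583  0.0386] 0.0002
knob two [ 0.5141 -0.128   0.1495] 0.0018 [ 0.5141 -0.129   0.149 ] [ 0.5138 -0.1272  0.149 ]
rib eye [ 0.4179 -0.0632  0.04  ] [ 0.3776 -0.0664  0.04  ]
tongue L/R [ 0.3739 -0.0474  0.014 ] [ 0.3749 -0.0831  0.014 ] [ 0.4302 -0.048   0.014 ] [ 0.4298 -0.0818  0.014 ]
[[ 95  93  89  83  83  74  66  69  57  54  49  64  64  61  69  80  87  91
   91  90  92]
 [ 94  93  75  41  25  27  25  24  27  26  24  26  44  55  57  44  69  87
   92  88  95]
 [ 91  88  69  39  29  24  28  25  28  26  27  26  28  38  32  28  72  94
  109 115 115]
 [ 98  88  57  32  28  26  26  27  30  29  26  29  26  26  28  26  73 105
  113 113 113]
 [111 11
[... 1250 characters left out ...]
2  87  44  27  25  27  31  81 100 101 101  84  52  30  27  59
  101 113 114]
 [111 112 113  86  43  26  28  28  30  75  98 101 100  85  52  30  27  60
  102 111 113]
 [113 111 113  84  43  26  28  26  31  61  93 102  99  92  57  29  28  56
  100 113 114]
 [112 111 112  87  47  30  28  28  29  56  86  93  91  94  64  27  27  41
   96 113 113]
 [112 112 113  96  58  25  29  28  32  40  63  67  61  56  48  43  50  62
  100 114 114]
 [114 113 113 103  78  65  68  68  71  73  74  83  86  87  86  85  94  99
  108 113 113]
 [112 113 113 112 112 112 112 112 113 112 114 113 112 112 112 113 113 114
  112 112 112]
 [110 110 111 111 112 110 112 110 110 112 109 113 111 111 111 112 111 111
  112 112 110]]
```

Emit:
{"op": "step_arm", "data": {
  "delta_rot": [
    [0, 0, -7],
    [0, 0, -14],
    [0, 0, -21],
    [0, 0, -28],
    [0, 0, -36]
  ],
  "dp": [
    [45, -21, 3],
    [90, -42, 7],
    [135, -63, 10],
    [180, -84, 14],
    [225, -105, 18]
  ],
  "fingers": [0, 0, 0, 0, 0],
  "newtons": 30
}}

```text
clock: 0.6
eef_pos: [0.3817, -0.2844, 0.213]
eef_rot: [0.861, 0.509, 0.0, -0.0]
wrist_force: [0.6, -0.9, -1.0]
width: 0.0122
```

```bash
cat > mv.py <<'E'
import sys; from h import *
from scipy.spatial.transform import Rotation as R
def go(x,y,z,yaw):
    s=ctrl.read_state();C=R.from_quat(s["eef_rot"])
    D=R.from_euler("z",yaw,degrees=True)*R.from_euler("x",180,degrees=True)
    print("t",round(s["clock"],2),"pos",np.round(s["eef_pos"],4),"w",round(s["width"],4),"F",np.round(s["wrist_force"],1),"q",np.round(s["q"],2))
    print("dp",np.round(C.inv().apply(np.array([x,y,z])-s["eef_pos"])*1000,1),"rot",np.round((C.inv()*D).as_rotvec(degrees=True),1))
if __name__=="__main__": go(*map(float,sys.argv[1:]))
E
python3 mv.py .5141 -.128 .170 61
python3 - <<'E'
from h import *
import pickle
t=pickle.load(open("f0.pkl","rb"))["top"];g=t["pixels"].max(2).astype(float)
A=np.array([.5528,-.0576]);a=[]
for r in range(254,268):
    w=np.clip(g[r,288:299]-30,0,None);w[9:]*=(w[9:]>0);u=(w*np.arange(288,299)).sum()/w.sum()
    p=plane(t,u,r,.04)[:2]-A;a.append([np.degrees(np.arctan2(p[1],-p[0])),*p])
a=np.array(a);print(np.round(a[:,0],2),np.polyfit(a[:,1],a[:,2],1))
E
```

```text
t 0.6 pos [ 0.3817 -0.2844  0.213 ] w 0.0122 F [ 0.6 -0.9 -1. ] q [-0.64  0.16 -0.16  1.25  0.    1.43]
dp [200.8  40.6  43. ] rot [-0.  -0.   0.2]
[-2.69 -2.79 -2.91 -2.87 -2.79 -2.76 -2.74 -2.75 -2.75 -2.73 -2.69 -2.69
 -2.74 -2.72] [ 0.03954816 -0.00131235]
```

Emit:
{"op": "step_arm", "data": {
  "delta_rot": [
    [0, 0, 0],
    [0, 0, 0],
    [0, 0, 0],
    [0, 0, 0],
    [0, 0, 0]
  ],
  "dp": [
    [45, 9, 9],
    [90, 18, 18],
    [135, 27, 27],
    [180, 36, 36],
    [201, 40.6, 43]
  ],
  "fingers": [0, 0, 0, 0, 0]
}}

```text
clock: 1.1
eef_pos: [0.5158, -0.1273, 0.1694]
eef_rot: [0.861, 0.508, 0.0, -0.0]
wrist_force: [0.6, -0.6, -0.4]
width: -0.0003
```

Emit:
{"op": "step_arm", "data": {
  "delta_rot": [
    [0, 0, 0],
    [0, 0, 0],
    [0, 0, 0]
  ],
  "dp": [
    [0, 0, 0],
    [0, 0, 0],
    [0, 0, 0]
  ],
  "fingers": [0, 0, 0]
}}

```text
clock: 1.4
eef_pos: [0.5136, -0.1309, 0.1704]
eef_rot: [0.862, 0.507, -0.0, -0.0]
wrist_force: [0.2, 0.8, -0.3]
width: 0.0001
```

```bash
python3 mv.py .5141 -.128 .152 61
python3 - <<'E'
from h import *
o=[]
for n,(x,y) in(("top",(323,212)),("scene",(190,172))):
    f=grab_frame(n);p=f["pixels"][y-40:y+40,x-40:x+40];o.append(cv2.resize(p,None,fx=5,fy=5,interpolation=cv2.INTER_CUBIC))
cv2.imwrite("pics/c2.png",np.hstack(o))
E
```

```text
t 1.4 pos [ 0.5136 -0.1309  0.1704] w 0.0001 F [ 0.2  0.8 -0.3] q [-0.25  0.27 -0.12  1.17 -0.    1.83]
dp [ 2.8 -0.9 18.4] rot [-0.   0.  -0.1]
```

View pics/c2.png

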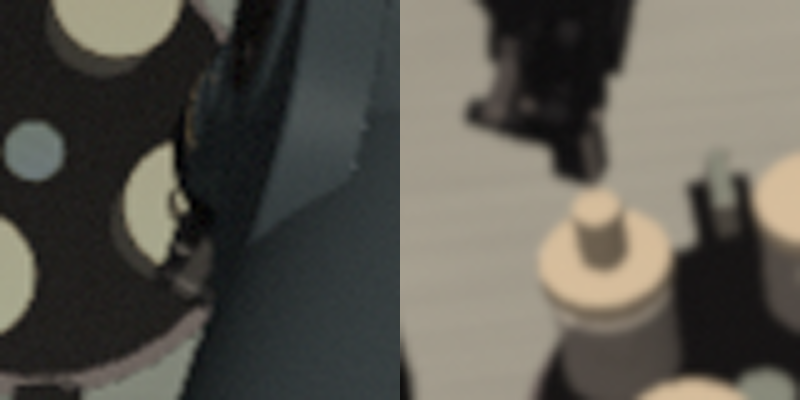

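The closed fingertips are just above the knob, about 3 mm off. I correct that and press down in steps.

Emit:
{"op": "step_arm", "data": {
  "delta_rot": [
    [0, 0, 0],
    [0, 0, 0],
    [0, 0, 0],
    [0, 0, 0],
    [0, 0, 0]
  ],
  "dp": [
    [3, -1, 10],
    [3, -1, 18],
    [3, -1, 21],
    [3, -1, 23],
    [3, -1, 25]
  ],
  "fingers": [0, 0, 0, 0, 0]
}}

```text
clock: 2.0
eef_pos: [0.5143, -0.1272, 0.1454]
eef_rot: [0.862, 0.507, -0.0, -0.0]
wrist_force: [-3.6, -0.4, 6.5]
width: 0.0003
```

Emit:
{"op": "step_arm", "data": {
  "delta_rot": [
    [0, 0, 0],
    [0, 0, 0],
    [0, 0, 0]
  ],
  "dp": [
    [0, 0, 2],
    [0, 0, 3],
    [0, 0, 3]
  ],
  "fingers": [0, 0, 0]
}}

```text
clock: 2.3
eef_pos: [0.5142, -0.1272, 0.1423]
eef_rot: [0.862, 0.507, -0.0, -0.0]
wrist_force: [-1.4, -0.5, 3.6]
width: -0.0001
```

Emit:
{"op": "step_arm", "data": {
  "delta_rot": [
    [0, 0, 0],
    [0, 0, 0],
    [0, 0, 0]
  ],
  "dp": [
    [0, 0, 1],
    [0, 0, 1.5],
    [0, 0, 1.5]
  ],
  "fingers": [0, 0, 0]
}}

```text
clock: 2.6
eef_pos: [0.5143, -0.1273, 0.1411]
eef_rot: [0.862, 0.507, -0.0, -0.0]
wrist_force: [-3.5, -0.4, 5.7]
width: -0.0002
```

Emit:
{"op": "step_arm", "data": {
  "delta_rot": [
    [0, 0, 0],
    [0, 0, 0],
    [0, 0, 0]
  ],
  "dp": [
    [0, 0, 0.5],
    [0, 0, 1],
    [0, 0, 1]
  ],
  "fingers": [0, 0, 0]
}}

```text
clock: 2.9
eef_pos: [0.5145, -0.1273, 0.1409]
eef_rot: [0.862, 0.507, 0.0, 0.0]
wrist_force: [-5.6, 1.2, 14.9]
width: 0.0002
```

Emit:
{"op": "step_arm", "data": {
  "delta_rot": [
    [0, 0, 0],
    [0, 0, 0]
  ],
  "dp": [
    [0, 0, 0.6],
    [0, 0, 0.6]
  ],
  "fingers": [0, 0]
}}

```text
clock: 3.1
eef_pos: [0.5147, -0.1274, 0.1409]
eef_rot: [0.862, 0.507, 0.0, 0.001]
wrist_force: [-6.9, -0.5, 20.1]
width: 0.0002
```

The hard stop is at z = 0.1409 with 20 N. I retreat and check the lid.

Emit:
{"op": "step_arm", "data": {
  "delta_rot": [
    [0, 0, 0],
    [0, 0, 0],
    [0, 0, 0],
    [0, 0, 0],
    [0, 0, 0]
  ],
  "dp": [
    [0, 0, -15],
    [0, 0, -30],
    [0, 0, -38],
    [0, 0, -38],
    [0, 0, -38]
  ],
  "fingers": [0, 10, 60, 60, 60]
}}

```text
clock: 3.6
eef_pos: [0.5146, -0.127, 0.1767]
eef_rot: [0.862, 0.507, -0.0, -0.0]
wrist_force: [0.2, -0.3, -0.2]
width: 0.0531
```

```bash
python3 mv.py .5141 -.128 .113 61
python3 - <<'E'
from h import *
import pickle
f=grab_frame("scene");g=pickle.load(open("f0.pkl","rb"))["scene"];x,y=190,180
cv2.imwrite("pics/c3.png",np.hstack([cv2.resize(q["pixels"][y-40:y+40,x-40:x+40],None,fx=5,fy=5,interpolation=cv2.INTER_CUBIC) for q in(g,f)]))
print(proj(f,[.5141,-.128,.149]),proj(f,[.5141,-.128,.141]))
E
```

```text
t 3.6 pos [ 0.5146 -0.127   0.1767] w 0.0531 F [ 0.2 -0.3 -0.2] q [-0.24  0.27 -0.11  1.19  0.    1.84]
dp [-1.1  0.  63.7] rot [-0.  -0.  -0.1]
(np.float64(189.0291924449708), np.float64(173.38917513768985)) (np.float64(189.42045000853307), np.float64(175.66793695108493))
```

View pics/c3.png

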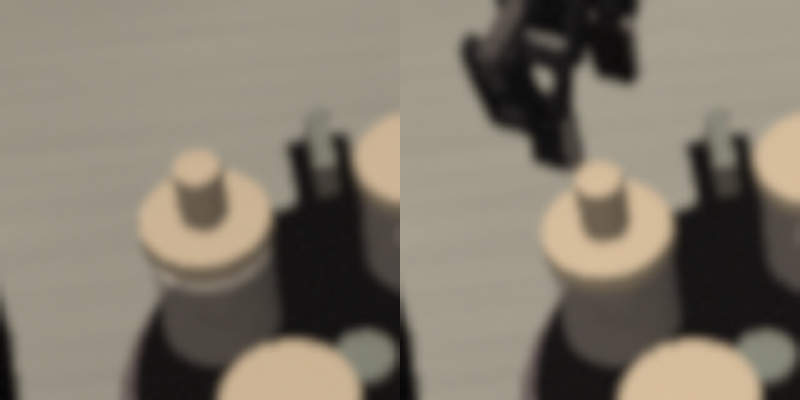

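The right half shows the lid home: the gap is gone and the knob has dropped about 2.3 px. Next I descend around the knob and grip it.

Emit:
{"op": "step_arm", "data": {
  "delta_rot": [
    [0, 0, 0],
    [0, 0, 0],
    [0, 0, 0],
    [0, 0, 0],
    [0, 0, 0]
  ],
  "dp": [
    [-1, 0, 20],
    [-1, 0, 40],
    [-1, 0, 55],
    [-1, 0, 63],
    [-1, 0, 63]
  ],
  "fingers": [60, 60, 60, 60, 60]
}}

```text
clock: 4.15
eef_pos: [0.5133, -0.1277, 0.1128]
eef_rot: [0.862, 0.507, -0.001, -0.001]
wrist_force: [-0.4, 0.5, -0.1]
width: 0.0599
```

Emit:
{"op": "step_arm", "data": {
  "delta_rot": [
    [0, 0, 0],
    [0, 0, 0],
    [0, 0, 0],
    [0, 0, 0],
    [0, 0, 0]
  ],
  "dp": [
    [0, 0, 0],
    [0, 0, 0],
    [0, 0, 0],
    [0, 0, 0],
    [0, 0, 0]
  ],
  "fingers": [40, 30, 20, 15, 15],
  "newtons": 30
}}

```text
clock: 4.65
eef_pos: [0.5143, -0.1278, 0.115]
eef_rot: [0.862, 0.507, 0.0, 0.0]
wrist_force: [-2.6, 1.6, 5.7]
width: 0.0231
```

```bash
python3 mv.py .5141 -.128 .113 61
cat > arc.py <<'E'
# waypoints about the axis for successive turns from the measured pose
import sys; from h import *
s=ctrl.read_state();from scipy.spatial.transform import Rotation as R
C=R.from_quat(s["eef_rot"]);A=np.array([.5528,-.0576]);d=s["eef_pos"][:2]-A
a=np.degrees(np.arctan2(-d[1],-d[0]));print("angle from -x",round(a,2),"r",np.hypot(*d).round(4),"z",s["eef_pos"][2].round(4),"yaw",C.as_matrix()[:2,0].round(3),"F",s["wrist_force"].round(1))
for t in map(float,sys.argv[1:]):
    b=np.radians(t);p=A-.08*np.array([np.cos(b),np.sin(b)])
    print(t,np.round(C.inv().apply([*(p-s["eef_pos"][:2]),0])*1000,1),"rz",round(a-t,1))
E
python3 arc.py 57 53 49 45 41
```

```text
t 4.65 pos [ 0.5143 -0.1278  0.115 ] w 0.0231 F [-2.6  1.6  5.7] q [-0.24  0.31 -0.22  1.04  0.    1.83]
dp [-0.3 -0.1  2. ] rot [ 0.  -0.  -0.1]
angle from -x 61.27 r 0.0801 z 0.115 yaw [0.486 0.874] F [-2.6  1.6  5.7]
57.0 [ 0.3 -6.  -0. ] rz 4.3
53.0 [  0.8 -11.5  -0. ] rz 8.3
49.0 [  1.8 -17.   -0. ] rz 12.3
45.0 [  3.2 -22.4  -0. ] rz 16.3
41.0 [  4.9 -27.7  -0. ] rz 20.3
```

Gripped at a 23 mm opening, with a slight downward push on the lid. Now I follow the arc clockwise.

Emit:
{"op": "step_arm", "data": {
  "delta_rot": [
    [0, 0, 4.3],
    [0, 0, 8.3],
    [0, 0, 12.3],
    [0, 0, 16.3],
    [0, 0, 20.3]
  ],
  "dp": [
    [0.3, -6, 0],
    [0.8, -11.5, 0],
    [1.8, -17, 0],
    [3.2, -22.4, 0],
    [4.9, -27.7, 0]
  ],
  "fingers": [15, 15, 15, 15, 15]
}}

```text
clock: 5.15
eef_pos: [0.4928, -0.1105, 0.1151]
eef_rot: [0.938, 0.346, 0.001, 0.001]
wrist_force: [-0.7, -0.7, 5.0]
width: 0.0233
```

```bash
python3 arc.py 37 33 29 25 21
```

```text
angle from -x 41.41 r 0.08 z 0.1151 yaw [0.761 0.649] F [-0.7 -0.7  5. ]
37.0 [ 0.2 -6.2 -0. ] rz 4.4
33.0 [  0.7 -11.7  -0. ] rz 8.4
29.0 [  1.6 -17.2  -0. ] rz 12.4
25.0 [  2.9 -22.7  -0. ] rz 16.4
21.0 [  4.6 -28.   -0. ] rz 20.4
```

Emit:
{"op": "step_arm", "data": {
  "delta_rot": [
    [0, 0, 4.2],
    [0, 0, 8.2],
    [0, 0, 12.2],
    [0, 0, 16.2],
    [0, 0, 20.2]
  ],
  "dp": [
    [0.2, -6, 0],
    [0.7, -11.5, 0],
    [1.6, -17, 0],
    [2.9, -22.4, 0],
    [4.6, -27.7, 0]
  ],
  "fingers": [15, 15, 15, 15, 15]
}}

```text
clock: 5.65
eef_pos: [0.4781, -0.0865, 0.115]
eef_rot: [0.984, 0.176, 0.001, 0.001]
wrist_force: [-1.8, -1.5, 4.2]
width: 0.023
```

```bash
python3 arc.py 17 13 9 5 2.7
```

```text
angle from -x 21.13 r 0.0801 z 0.115 yaw [0.938 0.346] F [-1.8 -1.5  4.2]
17.0 [ 0.2 -5.8 -0. ] rz 4.1
13.0 [  0.7 -11.3  -0. ] rz 8.1
9.0 [  1.6 -16.8  -0. ] rz 12.1
5.0 [  2.9 -22.3  -0. ] rz 16.1
2.7 [  3.8 -25.3  -0. ] rz 18.4
```

Emit:
{"op": "step_arm", "data": {
  "delta_rot": [
    [0, 0, 4.1],
    [0, 0, 8.1],
    [0, 0, 12.1],
    [0, 0, 15.6],
    [0, 0, 18]
  ],
  "dp": [
    [0.2, -5.8, 0],
    [0.7, -11.3, 0],
    [1.6, -16.8, 0],
    [2.8, -21.6, 0],
    [3.8, -25, 0]
  ],
  "fingers": [15, 15, 15, 15, 15]
}}

```text
clock: 6.15
eef_pos: [0.4729, -0.0616, 0.115]
eef_rot: [1.0, 0.02, 0.0, 0.001]
wrist_force: [-2.5, -1.8, 5.7]
width: 0.0231
```

Emit:
{"op": "step_arm", "data": {
  "delta_rot": [
    [0, 0, 0],
    [0, 0, 0],
    [0, 0, 0]
  ],
  "dp": [
    [0, 0, 0],
    [0, 0, 0],
    [0, 0, 0]
  ],
  "fingers": [15, 15, 15]
}}

```text
clock: 6.45
eef_pos: [0.4729, -0.0618, 0.115]
eef_rot: [1.0, 0.021, 0.0, 0.0]
wrist_force: [-2.6, -1.7, 5.7]
width: 0.0234
```

```bash
python3 arc.py 2.7
python3 - <<'E'
from h import *
import pickle
t=grab_frame("top");s=grab_frame("scene");pickle.dump({"top":t,"scene":s},open("f1.pkl","wb"))
a=cv2.resize(t["pixels"][150:280,235:345],None,fx=3.6,fy=3.6,interpolation=cv2.INTER_CUBIC)
b=cv2.resize(s["pixels"][135:265,165:275],None,fx=3.6,fy=3.6,interpolation=cv2.INTER_CUBIC)
cv2.imwrite("pics/c4.png",np.hstack([a,b]))
cv2.imwrite("pics/full4.png",np.hstack([s["pixels"][100:380,80:400],t["pixels"][100:380,180:450]]))
im=t["pixels"].astype(int);m=((im[...,2]-im[...,0]>12)&(im[...,2]>125)).astype(np.uint8)
m[:, :235]=0;m[:,345:]=0;m[:150]=0;m[250:]=0
n,l,st,c=cv2.connectedComponentsWithStats(m)
for i in range(1,n):
    if st[i,4]>50:
        q,r=cv2.minEnclosingCircle(np.argwhere(l==i)[:,::-1].astype(np.float32));p=plane(t,*q,.106)[:2];d=p-[.5528,-.0576];print(st[i],p.round(4),np.hypot(*d).round(4),"ang",np.degrees(np.arctan2(d[1],d[0])).round(2))
E
```

```text
angle from -x 2.99 r 0.08 z 0.115 yaw [0.999 0.042] F [-2.6 -1.7  5.7]
2.7 [-0.  -0.4 -0. ] rz 0.3
[277 154  25  24 372] [ 0.6343 -0.0526] 0.0817 ang 3.51
[247 188  25  25 502] [0.5486 0.0229] 0.0806 ang 92.99
```

View pics/c4.png

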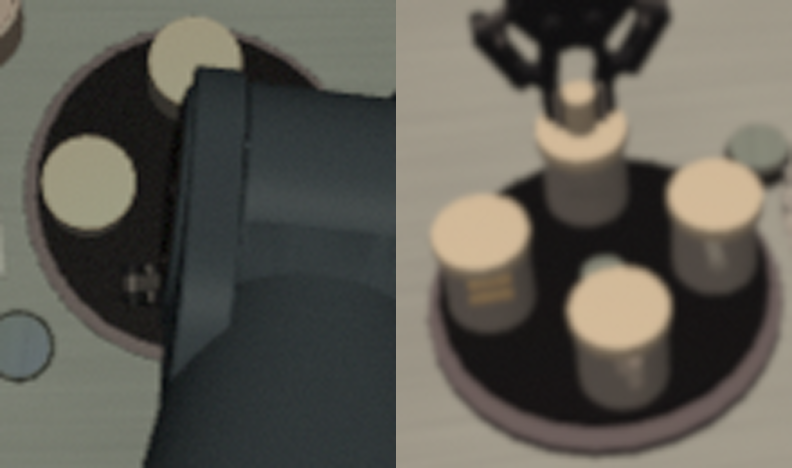

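View pics/full4.png

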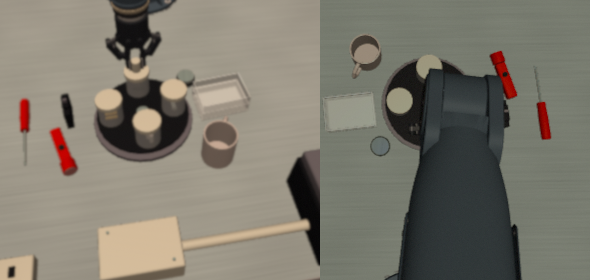

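The three flat-lid jars, the knob and the bystanders are where they should be. The lid looks home, and the fully visible flat-lid jar gives a carousel angle of 2.99°, matching the arm's own figure. As an independent check, I measure the pointer direction in the scene view.

```bash
python3 - <<'E'
from h import *
import pickle
s=pickle.load(open("f0.pkl","rb"))["scene"];A=np.array([.5528,-.0576])
# rib top in crop c1 (right half): pixel rows ~162-172
g=s["pixels"].max(2).astype(int);print(g[160:182,205:224])
for d in(2,2.7,3.4):
    b=np.radians(d);print(d,[np.round(proj(s,[*(A-r*np.array([np.cos(b),np.sin(b)])),.04]),2).tolist() for r in(.133,.155,.177)])
E
```

```text
[[156 157 156 156 155 155 155 154 152 153 154 154 154 154 154 154 153 154
  153]
 [156 156 155 155 155 154 152 148 145 146 148 151 153 153 153 153 153 152
  153]
 [155 155 154 154 153 150 144 139 136 136 140 148 152 153 153 153 153 153
  153]
 [154 154 154 153 152 146 137 132 131 132 138 147 153 154 154 154 154 154
  155]
 [154 154 155 155 152 144 132 127 130 131 139 148 153 153 154 155 155 156
  159]
 [155 156 155 155 152 142 126 125 130 132 137 141 143 144 147 152 155 159
  168]
 [156 156 154 151 146 132 119 123 128 130 127 118 114 116 129 146 157 167
  182]
 [156 152 145 136 124 110 106 118 126 128 117  93  77  80 106 139 161 179
  193]
 [154 144 124 103  87  77  86 109 124 127 115  85  55  53  89 132 166 188
  199]
 [152 138 106  71  49  46  68  99 120 126 118  92  56  43  78 128 171 195
  202]
 [151 137 103  59  30  32  55  90 117 127 122 102  64  41  72 127 174 197
  203]
 [152 141 110  66  31  27  48  84 115 126 124 106  69  41  66 125 176 199
  203]
 [154 146 121  77  35  25  43  78 109 119 117 102  67  38  60 118 170 197
  203]
 [154 149 128  86  41  26  37  65  89  98  96  
[... 151 characters left out ...]
0  68  68  62  49  33  33  67 119 165
  192]
 [156 154 142 112  67  31  25  37  54  65  67  63  51  34  28  52  94 140
  174]
 [156 155 147 122  77  35  25  33  49  62  65  61  51  34  25  39  73 112
  147]
 [156 155 150 127  82  37  24  28  43  55  56  51  43  30  22  31  55  86
  117]
 [156 154 147 125  81  38  23  25  34  40  40  36  31  23  22  26  42  68
   94]
 [148 143 131 106  68  35  23  22  25  27  27  25  22  21  20  24  37  59
   81]
 [125 112  96  73  47  28  22  21  21  21  20  22  21  21  21  23  34  53
   74]]
2 [[215.69, 172.86], [214.64, 167.2], [213.62, 161.69]]
2.7 [[215.11, 172.95], [213.97, 167.3], [212.86, 161.79]]
3.4 [[214.53, 173.03], [213.3, 167.4], [212.1, 161.9]]
```

Emit:
{"op": "step_arm", "data": {
  "delta_rot": [
    [0, 0, 0.2],
    [0, 0, 0.2],
    [0, 0, 0.2]
  ],
  "dp": [
    [0, -0.3, 0],
    [0, -0.3, 0],
    [0, -0.3, 0]
  ],
  "fingers": [15, 15, 15]
}}

```text
clock: 6.85
eef_pos: [0.4729, -0.0615, 0.115]
eef_rot: [1.0, 0.019, 0.0, 0.0]
wrist_force: [-2.6, -1.9, 7.3]
width: 0.0228
```

```bash
python3 arc.py 2.8; python3 -c "
from h import *
job.hand_in()"
```

```text
angle from -x 2.8 r 0.08 z 0.115 yaw [0.999 0.038] F [-2.6 -1.9  7.3]
2.8 [0. 0. 0.] rz -0.0
the job is handed in; nothing more can be done
```

I pressed the marked jar's lid home first, then gripped its knob and turned the carousel about 58° clockwise to the pointer. The job was handed in at about 6.9 s on the clock, with the gripper still holding the knob there.

- **Lid:** it met the hard stop at z = 0.141 m with 20 N. The picture afterwards showed the gap closed, and at the end the gripper still pushed it lightly down (about 7 N).
- **Alignment:** at hand-in the jar was held at 2.8° by the arm's reading. Before a last 0.2° trim, a fully visible neighbouring jar gave 2.99°, the same as the arm.
- **Pointer angle:** the top view puts the pointer at about 2.75°. The scene view gave 2.4–3.5°, and the two cameras disagreed by about 1.8 mm at the knob, so I expect the jar to be within about 0.7° of the pointer.
- **Other things on the shelf:** those visible in the last pictures looked undisturbed by eye; I did not measure them.

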